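# Clamp a chair rail in the drilling jig

### The job

Press down the tail end of the jig's rocker until its nose is tipped fully up against its stop, then push the chair rail along its channel and press it home against the end stop with a light, steady push. Then bring the nose back down so that its foot holds the rail firmly by itself, without denting it. Never press or push with more than 15 N, and leave the other things on the bench where they are.

Things in the scene. Friction and masses are not known exactly. Their poses are not given: they have to be found in the camera images.
- jig: Plywood drilling jig fixed to the bench. Origin on the bench under the rocker's pivot; z up; its y axis is the direction in which the rail slides home, towards the end stop; the bed with the channel is on its -x side. Two upright wooden cheeks, 78 mm high, within 30 mm of the origin, carry the pivot, 66 mm above the bench.
- bed_mid (a point): Point on the bed in the channel, centred under the foot, 85 mm from the pivot. The bed is a board 18 mm thick, 80 mm wide, running from 290 mm behind (-y) to 120 mm ahead (+y) of this point. Two guide strips, 12 mm wide, rise 10 mm above it (28 mm above the bench) and leave a channel 48 mm wide. Axes as the jig.
- rocker (a joint): Angle (rad) of the rocker, a pale wood beam 215 x 30 x 20 mm along the jig's x axis, a seesaw on a pivot along the jig's y. 0 = level, nose end (-x, over the bed) low, foot blocking the channel; grows as the tail end (+x) is pressed down and the nose tips up; 0.30 = its stop, foot clear of the rail. Stiff pivot: stays where it is left; takes about 5 to 8 N at either end to turn.
- tail_top (a point): Centre of the upper face of the tail plate, a square wooden press plate 44 x 44 x 6 mm on top of the rocker's tail end, 100 mm from the pivot on the +x side; about 82 mm above the bench at angle 0, 30 mm lower at 0.30. It bears at most 25 N. Axes turn with the rocker.
- nose_top (a point): Centre of the top of the nose plate, a steel disc 34 mm wide, 6 mm thick, on the rocker straight above the foot, 85 mm from the pivot on the -x side; 82 mm above the bench at 0 rad, 25 mm higher at 0.30. Pressed with 11 to 15 N in all, the foot keeps holding the rail when let go; under about 9 N it does not; above about 17 N it dents the rail. Bears at most 25 N.
- spindle_hole (a point): Point on the rocker's underside straight below nose_top, where a steel screw spindle with a black domed rubber foot, 18 mm wide, sticks out. The foot's lowest point is 22 to 34 mm below this: it is screwed out differently each time and not measured, so it meets the rail at 0.08 to 0.24 rad: feel for it. It gives 0.1 mm per newton; once it touches, all added force goes into the rail.
- rail: The chair rail: plain dark wooden bar, 44 mm wide (x), 200 mm long (y), 24 mm thick (z), about 150 g, lying flat in the jig's channel on the bed (top 42 mm above the bench), 125 to 175 mm short of the end stop. Origin at the centre of its underside; +y end is the leading end.
- rail_center (a point): Centre of the rail, half-way up. Axes as the rail.
- rail_front (a point): Centre of the rail's leading end face (100 mm along +y from the centre). The opposite end face, the one to push, is 200 mm behind it.
- stop_face (a point): Point on the face of the end stop that the rail meets (faces -y), on the channel's centre line at the height of the rail's centre. The end stop is a pale wooden block, 72 x 18 x 32 mm, across the +y end of the bed; it bears at most 16 N; a light steady push of 5 to 12 N seats the rail. Axes as the jig. The rail is home when its leading end touches here.
- offcut: Loose pale wood offcut, 50 x 80 x 24 mm, near the jig; leave alone. Origin under its centre.
- glue: White glue bottle, diameter 52 mm, 120 mm high, near the jig; leave alone. Origin under its centre.
- screwdriver: Screwdriver with a red handle lying near the jig; leave alone. Origin under its middle.
- mallet: Hammer lying on the bench; leave alone.
- wax_tin: Flat steel tin, diameter 74 mm, 40 mm high; leave alone.
- pot: Clay-coloured cup, diameter 76 mm, 90 mm high; leave alone.
- wrench: Steel wrench lying on the bench; leave alone.
Not all that is in view belongs to the job. Leave any grey or pink look-alike of the rail alone.

How it is judged (in metres and radians):
On the way, in this order (a step that is already met when the one before it is completed fails the run):
1. the tail plate is pressed down by the fingers until the nose is fully up, at its stop (rocker beyond 0.288 rad) (value of joint rocker above 0.288 rad and contact force between the fingers and rocker_c0 above 2 N), for 0.1 s.
2. the rail is home: flat in its channel, leading end within 2.5 mm of the end stop and pressed against it with more than 3 N (y of rail_front in the frame of stop_face between -0.0025 and 0.004 m and x of rail_front in the frame of stop_face between -0.006 and 0.006 m and angle between rail's own z axis and vertical below 0.03 rad and z of rail_front in the frame of stop_face below 0.004 m and contact force between rail and jig_c0 above 3 N), for 0.1 s.
At the end, for the whole second after the job is handed in: The rail lies flat in its channel with its leading end within 3 mm of the end stop, the rocker's foot presses on it with more than 2.5 N by itself, and all is at rest (y of rail_front in the frame of stop_face between -0.003 and 0.004 m and x of rail_front in the frame of stop_face between -0.006 and 0.006 m and angle between rail's own z axis and vertical below 0.03 rad and z of rail_front in the frame of stop_face below 0.004 m and contact force between foot_c0 and rail above 2.5 N and linear speed of rail below 0.01 m/s and velocity of joint rocker between -0.03 and 0.03 rad/s); the robot touches nothing.
It fails at once if the rocker's plates are pressed with more than 25 N (contact force between any of the fingers, the arm and rocker_c0 above 25 N or contact force between any of the fingers, the arm and rocker_c1 above 25 N).
It fails at once if the rail is pushed, or driven against the end stop, with more than 16 N (contact force between rail and jig_c0 above 16 N or contact force between the fingers and rail above 16 N).
It fails at once if the foot presses on the rail with more than 12 N and dents it (contact force between foot_c0 and rail above 12 N).
It fails at once if one of the other things on the bench is moved by more than 20 mm (distance of any of offcut, glue, screwdriver, mallet, wax_tin, pot, wrench from where it was at the start of the episode above 0.02 m).
It also fails if it takes over 72 s, if anything falls off the work surface, if the arm or the gripper's body presses on something with over 40 N, if the wrist force passes 120 N, or if a joint passes its speed limit or range.

### The arm

A 6-joint arm with a two-finger parallel gripper is mounted at the origin on the work surface. World frame = base frame: x ahead of the robot, y to its left, z up, the work surface at z = 0. Lengths are in m, angles in degrees, forces in N, time in s.
With the tool pointing down it reaches from about 0.35 to 0.775 m from the base axis. Payload 7.3 kg.
Tool frame: the origin (TCP) lies midway between the tips of the shut fingers; the grasp point (between the pads) lies 19 mm behind it (manip.grip_depth is the z of the grasp point in the tool frame, in m); z points along the fingers, y is the line along which they close (so a half turn about z gives the same grasp; the last joint's range is limited). The gripper opens to 92 mm and grips with 3 to 60 N. Pads are 19 mm wide; open, the fingers measure 130 mm over their backs; the gripper's body (75 mm by 190 mm) begins 47 mm behind the grasp point.
Start: joints at [66.349, 19.595, 87.324, -0, 73.075, -8.365], TCP at [0.138, 0.506, 0.227] pointing down, gripper open.
Joint ranges: [-145.02, 145.02], [-44.19, 115.74], [2.07, 154.8], [-57.11, 237.11], [16.16, 152.29], [-177.93, 177.93]. Speed limits (degrees/s): [147.25, 147.25, 180, 180, 180, 180].

### API

Orientations are given as [roll, pitch, yaw] about the fixed x, y, z axes, in that order (R = Rz(yaw) Ry(pitch) Rx(roll)).
In Python, from rig import manip gives the robot as it stands.
- The arm moves only by the tool move_arm, never from a script. Its argument "motion" is a list of rows, each an object of numbers: "claw": the closure, from 0 (fully open) to 1 (shut); "x", "y", "z": the shift along the world's x, y, z in mm; "twist": the turn about the world's z in rad. A call has 1 to 12 rows; each row is the pose to reach, as a shift and turn from the pose commanded when the call began; what a row does not reach only later rows make up. A row lasts 1/8 s, in which the tool goes at most 62.5 mm and 10.7 degrees, less where a joint would pass 70% of its speed; a pose out of reach is approached as far as the arm can. A call with a gripper value outside its range is refused whole. The fingers move at their own pace and stop on an object; "grip_force" is the grip in N (left out, the last holds). Time passes only in rows, so rows that repeat a pose let the fingers close. It gives the time, the measured TCP pose, the force, the opening and the grip force at its end, in the units of the state.
- manip.observe(): the state, without advancing time (a new reading comes with each control period).
- manip.capture(name): name is "scene" or "top" or "wrist"; returns (picture, depth): 480x640x3 uint8, red, green, blue; 480x640 float32, m along the optical axis (not along the pixel's ray), 0 where there is no reading.
- manip.camera_params(name): a dict with "mtx" (3x3 intrinsics, pixels), "world_from_camera" (4x4, takes a point from camera to world coordinates); the wrist camera has in their place "T_tool_cam" (4x4, takes a point from camera to tool coordinates, whose origin is the TCP and whose axes are the flange's). Camera axes: x right, y down, z forward; pixel columns grow to the right and rows downward; lengths in m; the calibration is good to about 2 mm. A picture is of the moment at which its call begins: read the wrist's pose just before it. camera_params takes no time and is no camera call.
- manip.close_job(): hands the job in; it is judged then, once.
The state is a dict: "clock": time; "joint_pos": joint angles; "qd": joint speeds; "effort": joint torques, N m; "ee_pos": TCP position; "orientation": TCP orientation; "ft_force": force on the tool from outside, world axes, zero at the start; "torque": the same for the moment, N m; "width": finger opening in m; "gripper_force": force on a finger pad.
Only numpy, scipy, OpenCV 4.12 (cv2) and the standard library are available. Lean on these libraries where they do the work, as an engineer would, in place of code of your own. Each camera call takes 0.05 s, during which the arm holds its last target. There are 200 camera calls.

## Working session

There is one attempt and no reset: what is moved stays moved. The work goes in short steps, Python scripts to look and compute and a tool call to move; the robot and the scene stay as the last step left them, time stands still between calls to the robot, and variables do not carry over. Pictures are saved under pics/ and viewed, at most 10 in all, crops included, and the job is handed in when it is done.

Besides the shell and the picture viewer there is one more tool, called after "Request:" as name([rows], argument=value, ...), one row to a line, values as JSON. move_arm: Moves the arm, as the interface text tells. Its arguments: {"type":"object","properties":{"motion":{"type":"array"},"grip_force":{"type":"number"}},"required":["motion"]}

```bash
mkdir -p pics
cat > h.py <<'E'
import numpy as np, cv2
from rig import manip
def ray(name,u,v,z):
    p=manip.camera_params(name);K=np.array(p["mtx"]);T=np.array(p["world_from_camera"])
    d=T[:3,:3]@np.linalg.solve(K,[u,v,1.]);o=T[:3,3]
    return o+d*(z-o[2])/d[2]
def cloud(name,depth):
    p=manip.camera_params(name);K=np.array(p["mtx"]);T=np.array(p["world_from_camera"])
    v,u=np.mgrid[:480,:640];P=np.stack([(u-K[0,2])/K[0,0]*depth,(v-K[1,2])/K[1,1]*depth,depth],-1)
    return P@T[:3,:3].T+T[:3,3]
E
python3 - <<'E'
from h import *
for n in("scene","top"):
    c,d=manip.capture(n);cv2.imwrite(f"pics/{n}.png",c[...,::-1]);np.savez(f"{n}.npz",c=c,d=d)
    print(n,np.round(manip.camera_params(n)["world_from_camera"],3).tolist())
print(manip.observe())
E
```

```text
scene [[-0.606, 0.539, -0.585, 1.337], [0.795, 0.408, -0.448, 0.751], [-0.003, -0.737, -0.676, 1.059], [0.0, 0.0, 0.0, 1.0]]
top [[-0.015, -0.996, 0.092, 0.346], [-1.0, 0.014, -0.005, 0.094], [0.004, -0.092, -0.996, 1.646], [0.0, 0.0, 0.0, 1.0]]
{'clock': 0.1, 'joint_pos': array([ 6.63509166e+01,  1.96311538e+01,  8.73685259e+01, -1.41938893e-03,
        7.30762850e+01, -8.36605112e+00]), 'qd': array([ 0.01578887, -0.06548569, -0.14249342,  0.04836678, -0.00054528,
       -0.06957844]), 'effort': array([ 1.07638174e-03, -4.32008708e+01, -2.44687110e+01,  7.16805551e-02,
        5.27961587e-02, -3.10336077e-05]), 'ee_pos': array([0.13823639, 0.50611448, 0.22614585]), 'orientation': array([-1.79924646e+02, -9.70969996e-03,  1.64717375e+02]), 'ft_force': array([ 0.03447497,  0.54354233, -0.21231925]), 'torque': array([ 0.01503297,  0.02641758, -0.02244224]), 'gripper_force': 0.0, 'width': 0.09179982111676625}
```

View pics/top.png

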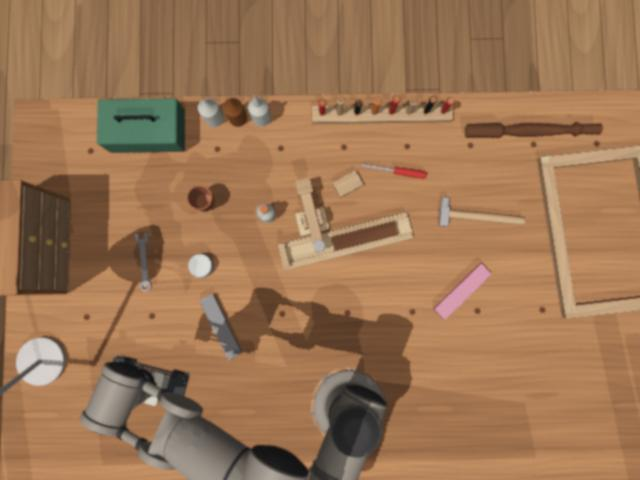

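View pics/scene.png

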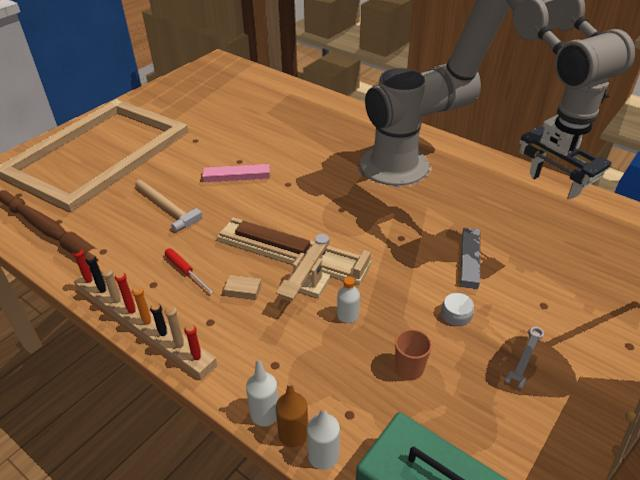

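The top view shows the jig at about (345,240). The end stop is at the left (285,258), the nose disc at (319,245), the tail plate at (305,187) and the dark brown rail at (365,236). Three bars could be the rail: brown (365,236), pink (463,290) and grey (220,325). The brown one fits because it lies in the jig's channel. I'll check this in an enlarged crop while measuring.

Run:
```python
from h import *
z=np.load("top.npz");c,d=z["c"],z["d"];P=cloud("top",d)
cv2.imwrite("pics/crop.png",cv2.resize(c[165:285,255:435],None,fx=4.4,fy=4.4,interpolation=cv2.INTER_CUBIC)[...,::-1])
print(manip.camera_params("top")["mtx"])
hsv=cv2.cvtColor(c,cv2.COLOR_RGB2HSV).astype(int)
roi=np.zeros((480,640),bool);roi[165:275,270:420]=1
# rail: dark brown
m=(roi&(hsv[...,2]<115)&(P[...,2]>.03)&(P[...,2]<.055)).astype(np.uint8)
n,l,s,ce=cv2.connectedComponentsWithStats(m);k=1+s[1:,4].argmax();print("rail",s[k],ce[k])
v,u=np.where(l==k);W=np.array([ray("top",a,b,.042)[:2] for a,b in zip(u,v)],np.float32)
print("rail rect",cv2.minAreaRect(W*1000), "z",np.median(P[...,2][l==k]))
# bed: height 14..60 region, big comp
m=(roi&(P[...,2]>.012)&(P[...,2]<.05)).astype(np.uint8)
n,l,s,ce=cv2.connectedComponentsWithStats(m)
for k in range(1,n):
    if s[k,4]>100:
        print("mid",s[k],np.round(ce[k]),np.median(P[...,2][l==k]),cv2.minAreaRect(P[l==k][:,:2].astype(np.float32)*1000))
m=(roi&(P[...,2]>.068)).astype(np.uint8)
n,l,s,ce=cv2.connectedComponentsWithStats(m)
for k in range(1,n):
    if s[k,4]>30:
        print("hi",s[k],np.round(ce[k]),np.median(P[...,2][l==k]),cv2.minAreaRect(P[l==k][:,:2].astype(np.float32)*1000))
for uv in [(319,245),(305,187),(312,215),(285,258),(340,230)]: print(uv,np.round(P[uv[1],uv[0]],4))
```

```text
[[531.25092994   0.         316.88668669]
 [  0.         531.25092994 242.86264026]
 [  0.           0.           1.        ]]
rail [332 222  63  27 644] [359.53416149 235.71583851]
rail rect ((514.29638671875, -57.737770080566406), (39.16001892089844, 198.2649688720703), 13.274843215942383) z 0.04424156860627859
mid [387 166  33  12 228] [406. 171.] 0.025116114539072476 ((717.294921875, -186.75169372558594), (102.2420883178711, 25.373281478881836), 80.0794677734375)
mid [333 171  30  26 434] [347. 183.] 0.025670291756802355 ((680.184326171875, -9.2552490234375), (51.405338287353516, 83.23133087158203), 27.81231689453125)
mid [315 207  14  25 129] [322. 219.] 0.01964409897804109 ((571.5275268554688, 70.85133361816406), (74.70024108886719, 28.22966957092285), 13.230700492858887)
mid [295 211  15  25 159] [302. 224.] 0.01978647705004266 ((559.3082275390625, 130.7908172607422), (71.23993682861328, 30.010562896728516), 13.271397590637207)
mid [ 279  212  134   58 3106] [348. 240.] 0.02890175393298411 ((503.10723876953125, -0.76300048828125), (80.84719848632812, 410.6116027832031), 13.32235336303711)
hi [295 177  30  75 950] [310. 213.] 0.07922354178229751 ((519.392578125, 93.09962463378906), (340.9412536621094, 65.55716705322266), 10.539902687072754)
hi [270 205   4  13  37] [271. 211.] 0.08149398794910856 ((588.29638671875, 219.9286346435547), (8.75267219543457, 35.551185607910156), 89.10768127441406)
(319, 245) [0.4841 0.0798 0.0822]
(305, 187) [0.657  0.1188 0.09  ]
(312, 215) [0.5739 0.0992 0.0816]
(285, 258) [0.4487 0.1821 0.0563]
(340, 230) [0.5345 0.0141 0.0251]
```

View pics/crop.png

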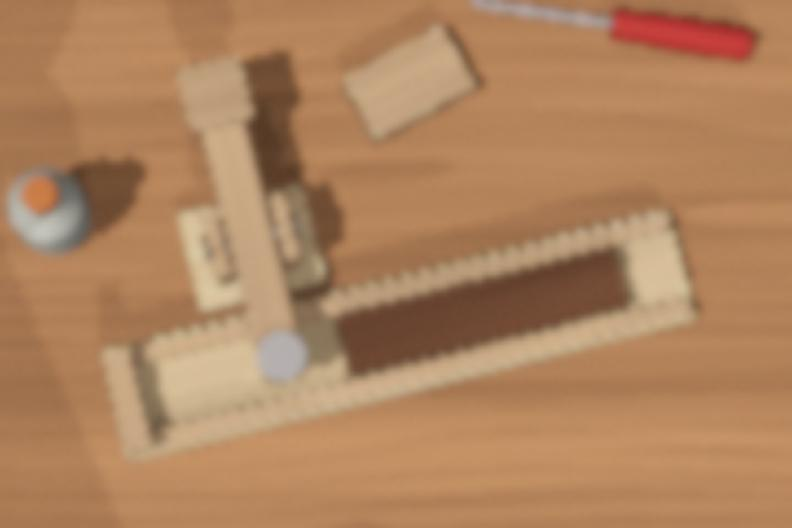

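The crop confirms the dark brown bar in the jig's channel, from (340,340) to (625,275) in crop pixels. The pink and grey bars lie loose on the bench. The jig's yaw is 13.3°, the pivot is near (566,101), bed_mid is near (483,82), and the rail is about 146 mm short of the stop. I'll move above the tail with the fingers shut.

Request:
move_arm([
  {"claw": 1,"x": 45,"y": -32,"z": 0,"twist": -0.09},
  {"claw": 1,"x": 90,"y": -63,"z": 0,"twist": -0.18},
  {"claw": 1,"x": 134,"y": -95,"z": 0,"twist": -0.27},
  {"claw": 1,"x": 178,"y": -126,"z": 0,"twist": -0.36},
  {"claw": 1,"x": 223,"y": -158,"z": 0,"twist": -0.45},
  {"claw": 1,"x": 268,"y": -190,"z": 0,"twist": -0.54},
  {"claw": 1,"x": 312,"y": -221,"z": 0,"twist": -0.63},
  {"claw": 1,"x": 357,"y": -253,"z": 0,"twist": -0.72},
  {"claw": 1,"x": 401,"y": -284,"z": 0,"twist": -0.81},
  {"claw": 1,"x": 446,"y": -316,"z": 0,"twist": -0.9},
  {"claw": 1,"x": 490,"y": -347,"z": -20,"twist": -0.99},
  {"claw": 1,"x": 535,"y": -379,"z": -50,"twist": -1.07},
])

```text
clock: 1.6
ee_pos: [0.6749, 0.1265, 0.1769]
orientation: [179.9, 0.0, 103.2]
ft_force: [0.3, 0.7, 0.3]
width: 0.0006
gripper_force: 0.0
```

Request:
move_arm([
  {"claw": 1,"z": -30},
  {"claw": 1,"z": -55},
  {"claw": 1,"z": -70},
  {"claw": 1,"z": -80},
  {"claw": 1,"z": -84},
  {"claw": 1,"z": -86},
  {"claw": 1,"z": -86},
])

```text
schema error: expected keys claw, x, y, z, twist
```

Run:
```python
from h import *
print(manip.observe()["ee_pos"],manip.observe()["ft_force"])
c,d=manip.capture("scene");cv2.imwrite("pics/s2.png",cv2.resize(c[180:330,210:410],None,fx=4,fy=4,interpolation=cv2.INTER_CUBIC)[...,::-1])
```

```text
[0.67485197 0.12650753 0.1768705 ] [0.3215012  0.67263876 0.30772588]
```

View pics/s2.png

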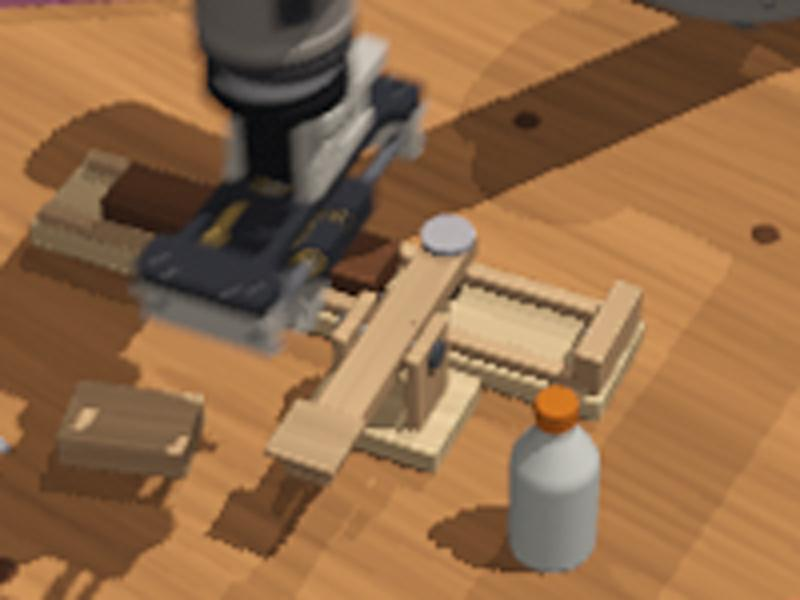

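The view shows the level rocker with the tail plate at crop (312,437) and the nose disc at (447,235). The gripper is still high because that move was refused. I'll check the tail position with a scene ray and then descend.

Run:
```python
from h import *
for n,u,v in [("tail",210+312/4,180+437/4),("nose",210+447/4,180+235/4)]: print(n,ray("scene",u,v,.082).round(4))
print("top tail",ray("top",304.3,186.1,.082).round(4),"top nose",ray("top",255+283/4.4,165+356/4.4,.082).round(4))
p=manip.camera_params("scene");T=np.linalg.inv(p["world_from_camera"])
for P in ([.675,.1265,.177],):
    q=np.array(p["mtx"])@(T[:3,:3]@P+T[:3,3]);q/=q[2];print((q[:2]-[210,180])*4)
```

```text
tail [0.6674 0.131  0.082 ]
nose [0.4854 0.0878 0.082 ]
top tail [0.6613 0.121  0.082 ] top nose [0.4814 0.0789 0.082 ]
[288.45626174 321.42077729]
```

Request:
move_arm([
  {"claw": 1,"x": 0,"y": 0,"z": -30,"twist": 0},
  {"claw": 1,"x": 0,"y": 0,"z": -55,"twist": 0},
  {"claw": 1,"x": 0,"y": 0,"z": -70,"twist": 0},
  {"claw": 1,"x": 0,"y": 0,"z": -80,"twist": 0},
  {"claw": 1,"x": 0,"y": 0,"z": -84,"twist": 0},
  {"claw": 1,"x": 0,"y": 0,"z": -86,"twist": 0},
  {"claw": 1,"x": 0,"y": 0,"z": -86,"twist": 0},
])

```text
clock: 2.52
ee_pos: [0.6734, 0.1277, 0.0915]
orientation: [179.9, 0.0, 103.4]
ft_force: [0.3, 0.1, 0.1]
width: 0.0006
gripper_force: 0.0
```

Request:
move_arm([
  {"claw": 1,"x": 0,"y": 0,"z": -3,"twist": 0},
  {"claw": 1,"x": 0,"y": 0,"z": -6,"twist": 0},
  {"claw": 1,"x": 0,"y": 0,"z": -8,"twist": 0},
  {"claw": 1,"x": 0,"y": 0,"z": -9,"twist": 0},
  {"claw": 1,"x": 0,"y": 0,"z": -10,"twist": 0},
  {"claw": 1,"x": 0,"y": 0,"z": -11,"twist": 0},
  {"claw": 1,"x": 0,"y": 0,"z": -12,"twist": 0},
  {"claw": 1,"x": 0,"y": 0,"z": -12,"twist": 0},
])

```text
clock: 3.52
ee_pos: [0.6733, 0.1276, 0.0798]
orientation: [179.9, 0.0, 103.4]
ft_force: [-1.9, -0.1, 6.0]
width: 0.0004
gripper_force: 2.5
```

Request:
move_arm([
  {"claw": 1,"x": 0,"y": 0,"z": -1.5,"twist": 0},
  {"claw": 1,"x": 0,"y": 0,"z": -3,"twist": 0},
  {"claw": 1,"x": 0,"y": 0,"z": -4.5,"twist": 0},
  {"claw": 1,"x": 0,"y": 0,"z": -6,"twist": 0},
  {"claw": 1,"x": 0,"y": 0,"z": -7.5,"twist": 0},
  {"claw": 1,"x": 0,"y": 0,"z": -9,"twist": 0},
  {"claw": 1,"x": 0,"y": 0,"z": -10.5,"twist": 0},
  {"claw": 1,"x": 0,"y": 0,"z": -12,"twist": 0},
  {"claw": 1,"x": 0,"y": 0,"z": -13.5,"twist": 0},
  {"claw": 1,"x": 0,"y": 0,"z": -15,"twist": 0},
  {"claw": 1,"x": 0,"y": 0,"z": -16.5,"twist": 0},
  {"claw": 1,"x": 0,"y": 0,"z": -18,"twist": 0},
])

```text
clock: 5.03
ee_pos: [0.6741, 0.1278, 0.0622]
orientation: [179.8, 0.0, 103.4]
ft_force: [-0.0, -0.5, 6.7]
width: 0.0003
gripper_force: 3.0
```

Request:
move_arm([
  {"claw": 1,"x": 0,"y": 0,"z": -1,"twist": 0},
  {"claw": 1,"x": 0,"y": 0,"z": -2,"twist": 0},
  {"claw": 1,"x": 0,"y": 0,"z": -3,"twist": 0},
  {"claw": 1,"x": 0,"y": 0,"z": -4,"twist": 0},
  {"claw": 1,"x": 0,"y": 0,"z": -5,"twist": 0},
  {"claw": 1,"x": 0,"y": 0,"z": -5.5,"twist": 0},
  {"claw": 1,"x": 0,"y": 0,"z": -5.5,"twist": 0},
])

```text
clock: 5.9
ee_pos: [0.6738, 0.1277, 0.0565]
orientation: [179.9, 0.0, 103.4]
ft_force: [-1.6, 0.4, 5.0]
width: 0.0001
gripper_force: 2.6
```

Request:
move_arm([
  {"claw": 1,"x": 0,"y": 0,"z": -0.5,"twist": 0},
  {"claw": 1,"x": 0,"y": 0,"z": -1,"twist": 0},
  {"claw": 1,"x": 0,"y": 0,"z": -1.5,"twist": 0},
  {"claw": 1,"x": 0,"y": 0,"z": -1.5,"twist": 0},
])

```text
clock: 6.4
ee_pos: [0.6736, 0.1277, 0.055]
orientation: [179.9, 0.0, 103.4]
ft_force: [-2.0, 1.0, 5.5]
width: 0.0007
gripper_force: 2.6
```

Request:
move_arm([
  {"claw": 1,"x": 0,"y": 0,"z": -0.5,"twist": 0},
  {"claw": 1,"x": 0,"y": 0,"z": -1,"twist": 0},
  {"claw": 1,"x": 0,"y": 0,"z": -1,"twist": 0},
])

```text
clock: 6.78
ee_pos: [0.6735, 0.1277, 0.0539]
orientation: [179.9, 0.0, 103.4]
ft_force: [-2.0, -1.1, 5.3]
width: 0.0003
gripper_force: 2.6
```

Request:
move_arm([
  {"claw": 1,"x": 0,"y": 0,"z": -0.5,"twist": 0},
  {"claw": 1,"x": 0,"y": 0,"z": -1,"twist": 0},
  {"claw": 1,"x": 0,"y": 0,"z": -1,"twist": 0},
])

```text
clock: 7.15
ee_pos: [0.6734, 0.1277, 0.0528]
orientation: [179.9, 0.0, 103.4]
ft_force: [-1.9, 0.1, 5.7]
width: 0.0007
gripper_force: 2.6
```

Request:
move_arm([
  {"claw": 1,"x": 0,"y": 0,"z": -0.5,"twist": 0},
  {"claw": 1,"x": 0,"y": 0,"z": -0.8,"twist": 0},
  {"claw": 1,"x": 0,"y": 0,"z": -0.8,"twist": 0},
])

```text
clock: 7.52
ee_pos: [0.6734, 0.1277, 0.0521]
orientation: [179.9, 0.0, 103.4]
ft_force: [-2.6, 1.0, 6.1]
width: 0.0006
gripper_force: 2.6
```

Request:
move_arm([
  {"claw": 1,"x": 0,"y": 0,"z": -0.4,"twist": 0},
  {"claw": 1,"x": 0,"y": 0,"z": -0.8,"twist": 0},
  {"claw": 1,"x": 0,"y": 0,"z": -0.8,"twist": 0},
])

```text
clock: 7.9
ee_pos: [0.6732, 0.1277, 0.0512]
orientation: [180.0, 0.0, 103.4]
ft_force: [-2.6, -0.2, 6.3]
width: 0.0002
gripper_force: 2.6
```

Request:
move_arm([
  {"claw": 1,"x": 0,"y": 0,"z": -0.4,"twist": 0},
  {"claw": 1,"x": 0,"y": 0,"z": -0.8,"twist": 0},
  {"claw": 1,"x": 0,"y": 0,"z": -0.8,"twist": 0},
])

```text
clock: 8.28
ee_pos: [0.6732, 0.1276, 0.0504]
orientation: [180.0, 0.0, 103.4]
ft_force: [-1.9, -0.9, 6.3]
width: 0.0004
gripper_force: 2.5
```

Run:
```python
from h import *
o=manip.observe();print(o["ee_pos"],o["ft_force"])
c,d=manip.capture("top");P=cloud("top",d)
Q=P[205:270,290:345].reshape(-1,3)
ex=np.array([.9732,.2301]);ey=np.array([-.2301,.9732])
r=(Q[:,:2]-[.5663,.1015]);x=r@ex;y=r@ey
m=(abs(y)<.013)&(x<-.0)&(x>-.1)&(Q[:,2]>.06)
for a in np.arange(-.1,0,.01):
    k=m&(x>=a)&(x<a+.01)
    if k.any(): print(round(a,2),k.sum(),np.median(Q[k,2]).round(4))
```

```text
[0.673172   0.12761087 0.05040007] [-1.8627108  -0.85261307  6.3475501 ]
-0.1 51 0.5372
-0.09 48 0.5321
-0.08 52 0.5233
-0.07 50 0.5182
-0.06 47 0.5102
-0.05 45 0.5019
-0.04 45 0.4947
-0.03 4 0.4924
```

Request:
move_arm([
  {"claw": 1,"x": 0,"y": 0,"z": -0.4,"twist": 0},
  {"claw": 1,"x": 0,"y": 0,"z": -0.4,"twist": 0},
])

```text
clock: 8.57
ee_pos: [0.6732, 0.1276, 0.05]
orientation: [180.0, 0.0, 103.4]
ft_force: [-3.3, -0.5, 7.0]
width: 0.0006
gripper_force: 2.6
```

```bash
cat >> h.py <<'E'
def rocker():
    c,d=manip.capture("scene");Q=cloud("scene",d).reshape(-1,3)
    r=(Q[:,:2]-[.5663,.1015]);x=r@[.9732,.2301];y=r@[-.2301,.9732]
    m=(abs(y)<.010)&(x<-.03)&(x>-.066)&(Q[:,2]>.06)&(Q[:,2]<.12)
    s=np.polyfit(x[m],Q[m,2],1);print("n",m.sum(),"angle",-np.arctan(s[0]),"z0",s[1]);
    m=(abs(y)<.012)&(x<-.075)&(x>-.095)&(Q[:,2]>.06)&(Q[:,2]<.13);print("nose z",np.median(Q[m,2]),m.sum());return c,Q
E
python3 - <<'E'
from h import *
rocker();o=manip.observe();print(o["ee_pos"],o["ft_force"])
E
```

```text
n 66 angle 0.44657615609194445 z0 0.06623499013182185
nose z 0.10617701876020069 55
[0.67322053 0.12762069 0.05003819] [-2.86934727  0.27226357  5.94971331]
```

Request:
move_arm([
  {"claw": 1,"x": 0,"y": 0,"z": -0.4,"twist": 0},
  {"claw": 1,"x": 0,"y": 0,"z": -0.4,"twist": 0},
])

```text
clock: 8.88
ee_pos: [0.6732, 0.1276, 0.0497]
orientation: [180.0, 0.0, 103.4]
ft_force: [-3.5, 0.3, 5.6]
width: 0.0005
gripper_force: 2.6
```

Request:
move_arm([
  {"claw": 1,"x": 0,"y": 0,"z": -0.4,"twist": 0},
  {"claw": 1,"x": 0,"y": 0,"z": -0.4,"twist": 0},
])

```text
clock: 9.12
ee_pos: [0.6732, 0.1276, 0.0493]
orientation: [180.0, 0.0, 103.4]
ft_force: [-1.5, -0.8, 6.8]
width: 0.0002
gripper_force: 2.6
```

Request:
move_arm([
  {"claw": 1,"x": 0,"y": 0,"z": -0.4,"twist": 0},
  {"claw": 1,"x": 0,"y": 0,"z": -0.4,"twist": 0},
])

```text
clock: 9.38
ee_pos: [0.6733, 0.1276, 0.0492]
orientation: [180.0, 0.0, 103.4]
ft_force: [-3.2, -0.4, 7.3]
width: 0.0005
gripper_force: 3.2
```

Request:
move_arm([
  {"claw": 1,"x": 0,"y": 0,"z": -0.4,"twist": 0},
  {"claw": 1,"x": 0,"y": 0,"z": -0.4,"twist": 0},
])

```text
clock: 9.62
ee_pos: [0.6733, 0.1276, 0.0491]
orientation: [179.9, 0.0, 103.4]
ft_force: [-3.2, -0.8, 9.7]
width: 0.0005
gripper_force: 4.0
```

Request:
move_arm([
  {"claw": 1,"x": 0,"y": 0,"z": -0.4,"twist": 0},
  {"claw": 1,"x": 0,"y": 0,"z": -0.4,"twist": 0},
])

```text
clock: 9.88
ee_pos: [0.6733, 0.1276, 0.0491]
orientation: [179.9, 0.0, 103.4]
ft_force: [-5.1, -1.5, 11.2]
width: -0.0
gripper_force: 4.8
```

Request:
move_arm([
  {"claw": 1,"x": 0,"y": 0,"z": 0,"twist": 0},
  {"claw": 1,"x": 0,"y": 0,"z": 10,"twist": 0},
  {"claw": 1,"x": 0,"y": 0,"z": 45,"twist": 0},
  {"claw": 1,"x": 0,"y": 0,"z": 85,"twist": 0},
  {"claw": 1,"x": -20,"y": -46,"z": 85,"twist": 0},
  {"claw": 1,"x": -40,"y": -93,"z": 85,"twist": 0},
  {"claw": 1,"x": -60,"y": -140,"z": 85,"twist": 0},
  {"claw": 1,"x": -80,"y": -187,"z": 85,"twist": 0},
  {"claw": 1,"x": -100,"y": -234,"z": 85,"twist": 0},
  {"claw": 1,"x": -120,"y": -280,"z": 80,"twist": 0},
  {"claw": 1,"x": -131,"y": -304,"z": 60,"twist": 0},
  {"claw": 1,"x": -131,"y": -304,"z": 40,"twist": 0},
])

```text
clock: 11.38
ee_pos: [0.5416, -0.1787, 0.087]
orientation: [180.0, 0.1, 103.2]
ft_force: [0.4, 0.6, -0.1]
width: 0.0005
gripper_force: 0.0
```

Run:
```python
from h import *
o=manip.observe();print(o["ee_pos"],o["ft_force"])
c,Q=rocker()
cv2.imwrite("pics/s3.png",cv2.resize(c[180:330,210:410],None,fx=4,fy=4,interpolation=cv2.INTER_CUBIC)[...,::-1])
```

```text
[ 0.54162714 -0.17865287  0.08704652] [ 0.40384697  0.64923745 -0.12732336]
n 110 angle 0.34197101086336024 z0 0.07328120036805448
nose z 0.10704177086256739 59
```

View pics/s3.png

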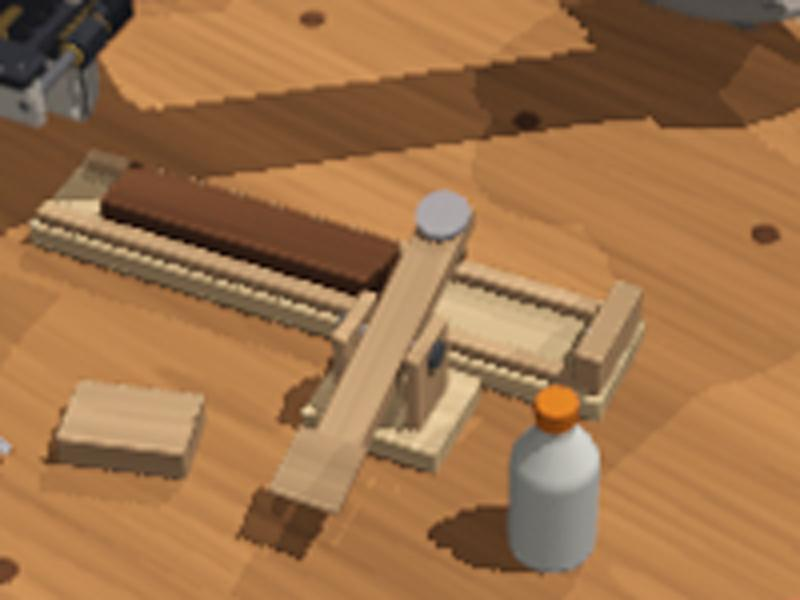

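The nose is now up: the disc is at crop (443,215) with z ≈ 107 mm, and the rail hasn't moved. I'll lower the fingers behind the rail.

Request:
move_arm([
  {"claw": 1,"x": 1,"y": 0,"z": -20,"twist": 0},
  {"claw": 1,"x": 1,"y": 0,"z": -38,"twist": 0},
  {"claw": 1,"x": 1,"y": 0,"z": -47,"twist": 0},
  {"claw": 1,"x": 1,"y": 0,"z": -52,"twist": 0},
  {"claw": 1,"x": 1,"y": 0,"z": -55,"twist": 0},
  {"claw": 1,"x": 1,"y": 0,"z": -55,"twist": 0},
])

```text
clock: 12.18
ee_pos: [0.5433, -0.1764, 0.0324]
orientation: [180.0, 0.0, 103.4]
ft_force: [-0.1, 0.6, 0.1]
width: 0.0005
gripper_force: 0.0
```

Run:
```python
from h import *
o=manip.observe();print(o["ee_pos"],o["ft_force"])
c,d=manip.capture("scene")
cv2.imwrite("pics/s4.png",cv2.resize(c[150:260,180:330],None,fx=5,fy=5,interpolation=cv2.INTER_CUBIC)[...,::-1])
```

```text
[ 0.54331758 -0.17640376  0.03239842] [-0.13531228  0.62248775  0.14666281]
```

View pics/s4.png

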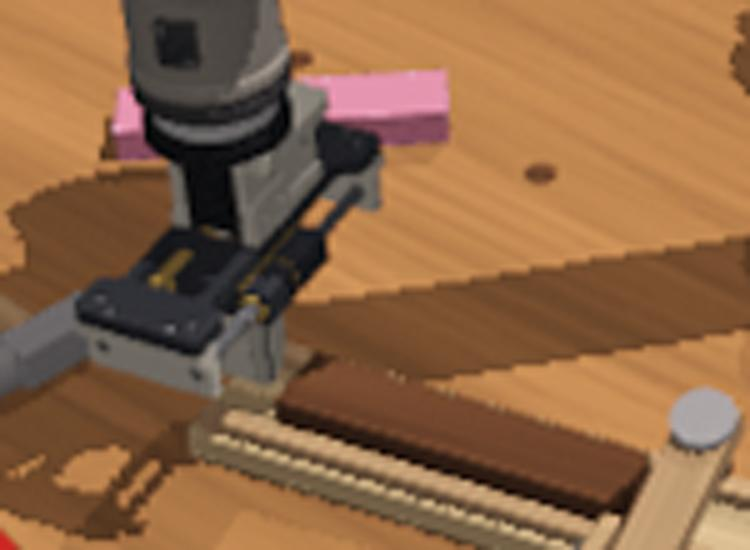

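The shut fingers stand just behind the rail's rear end (around crop (265,375)) and clear of the guide strips. I'll push now.

Request:
move_arm([
  {"claw": 1,"x": -0.9,"y": 3.9,"z": 0,"twist": 0},
  {"claw": 1,"x": -1.8,"y": 7.8,"z": 0,"twist": 0},
  {"claw": 1,"x": -2.8,"y": 11.7,"z": 0,"twist": 0},
  {"claw": 1,"x": -3.5,"y": 14.6,"z": 0,"twist": 0},
  {"claw": 1,"x": -4.1,"y": 17.5,"z": 0,"twist": 0},
  {"claw": 1,"x": -5.5,"y": 23.4,"z": 0,"twist": 0},
  {"claw": 1,"x": -7.4,"y": 31.1,"z": 0,"twist": 0},
  {"claw": 1,"x": -9.2,"y": 38.9,"z": 0,"twist": 0},
  {"claw": 1,"x": -11,"y": 46.7,"z": 0,"twist": 0},
  {"claw": 1,"x": -12.9,"y": 54.5,"z": 0,"twist": 0},
  {"claw": 1,"x": -14.7,"y": 62.3,"z": 0,"twist": 0},
  {"claw": 1,"x": -16.6,"y": 70.1,"z": 0,"twist": 0},
])

```text
clock: 13.72
ee_pos: [0.5265, -0.1058, 0.0321]
orientation: [180.0, 0.0, 103.4]
ft_force: [1.5, -1.5, 1.6]
width: 0.0005
gripper_force: 0.6
```

Request:
move_arm([
  {"claw": 1,"x": -1.8,"y": 7.8,"z": 0,"twist": 0},
  {"claw": 1,"x": -3.7,"y": 15.6,"z": 0,"twist": 0},
  {"claw": 1,"x": -5.5,"y": 23.4,"z": 0,"twist": 0},
  {"claw": 1,"x": -7.4,"y": 31.1,"z": 0,"twist": 0},
  {"claw": 1,"x": -9.2,"y": 38.9,"z": 0,"twist": 0},
  {"claw": 1,"x": -11,"y": 46.7,"z": 0,"twist": 0},
  {"claw": 1,"x": -12.4,"y": 52.5,"z": 0,"twist": 0},
  {"claw": 1,"x": -13.8,"y": 58.4,"z": 0,"twist": 0},
  {"claw": 1,"x": -15.2,"y": 64.2,"z": 0,"twist": 0},
  {"claw": 1,"x": -16.1,"y": 68.1,"z": 0,"twist": 0},
])

```text
clock: 14.98
ee_pos: [0.5103, -0.0378, 0.0321]
orientation: [-180.0, -0.0, 103.4]
ft_force: [0.6, -1.1, 0.8]
width: 0.0007
gripper_force: 0.5
```

Request:
move_arm([
  {"claw": 1,"x": -0.5,"y": 2,"z": 0,"twist": 0},
  {"claw": 1,"x": -0.9,"y": 4,"z": 0,"twist": 0},
  {"claw": 1,"x": -1.4,"y": 6,"z": 0,"twist": 0},
  {"claw": 1,"x": -1.7,"y": 7.5,"z": 0,"twist": 0},
  {"claw": 1,"x": -2.1,"y": 9,"z": 0,"twist": 0},
])

```text
clock: 15.6
ee_pos: [0.5083, -0.0291, 0.0321]
orientation: [180.0, -0.0, 103.4]
ft_force: [0.4, -1.5, 0.4]
width: 0.0002
gripper_force: 0.4
```

Request:
move_arm([
  {"claw": 1,"x": -0.2,"y": 1,"z": 0,"twist": 0},
  {"claw": 1,"x": -0.5,"y": 2,"z": 0,"twist": 0},
  {"claw": 1,"x": -0.6,"y": 2.5,"z": 0,"twist": 0},
])

```text
clock: 15.98
ee_pos: [0.5077, -0.0266, 0.0321]
orientation: [-180.0, -0.0, 103.4]
ft_force: [0.3, -1.2, 0.5]
width: 0.0005
gripper_force: 0.3
```

Request:
move_arm([
  {"claw": 1,"x": -0.2,"y": 0.7,"z": 0,"twist": 0},
  {"claw": 1,"x": -0.3,"y": 1.4,"z": 0,"twist": 0},
  {"claw": 1,"x": -0.3,"y": 1.4,"z": 0,"twist": 0},
])

```text
clock: 16.35
ee_pos: [0.5074, -0.0252, 0.0321]
orientation: [-180.0, -0.0, 103.4]
ft_force: [-1.2, 0.3, 0.1]
width: 0.0004
gripper_force: 0.0
```

Request:
move_arm([
  {"claw": 1,"x": -0.1,"y": 0.5,"z": 0,"twist": 0},
  {"claw": 1,"x": -0.2,"y": 1,"z": 0,"twist": 0},
  {"claw": 1,"x": -0.2,"y": 1,"z": 0,"twist": 0},
])

```text
clock: 16.73
ee_pos: [0.5072, -0.0242, 0.0321]
orientation: [-180.0, -0.0, 103.4]
ft_force: [-0.6, 0.1, -0.9]
width: 0.0008
gripper_force: 0.1
```

Request:
move_arm([
  {"claw": 1,"x": -0.1,"y": 0.5,"z": 0,"twist": 0},
  {"claw": 1,"x": -0.2,"y": 1,"z": 0,"twist": 0},
  {"claw": 1,"x": -0.2,"y": 1,"z": 0,"twist": 0},
])

```text
clock: 17.1
ee_pos: [0.5071, -0.0234, 0.0321]
orientation: [180.0, 0.0, 103.4]
ft_force: [0.2, -2.1, 0.8]
width: 0.0005
gripper_force: 0.8
```

Request:
move_arm([
  {"claw": 1,"x": -0.1,"y": 0.5,"z": 0,"twist": 0},
  {"claw": 1,"x": -0.2,"y": 1,"z": 0,"twist": 0},
  {"claw": 1,"x": -0.2,"y": 1,"z": 0,"twist": 0},
])

```text
clock: 17.48
ee_pos: [0.5075, -0.0233, 0.0324]
orientation: [179.9, 0.1, 103.4]
ft_force: [1.4, -6.6, -0.1]
width: 0.0007
gripper_force: 3.3
```

Run:
```python
from h import *
o=manip.observe();print(o["ee_pos"],o["ft_force"])
c,d=manip.capture("scene")
cv2.imwrite("pics/s5.png",cv2.resize(c[190:300,250:400],None,fx=5,fy=5,interpolation=cv2.INTER_CUBIC)[...,::-1])
```

```text
[ 0.5075315  -0.02326748  0.03237344] [ 1.37425633 -6.59936686 -0.14958013]
```

View pics/s5.png

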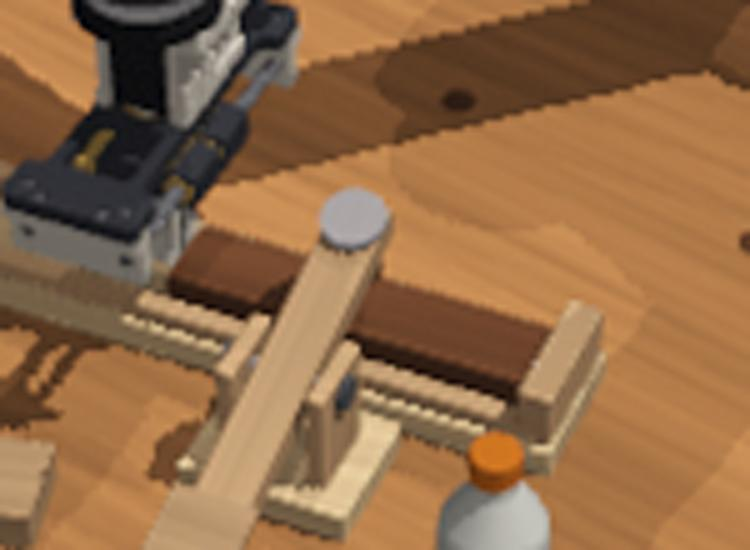

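The rail is home: its front end at crop (535,360) sits against the stop block, with about 6.7 N of push. I'll hold it a moment, back off, and go above the nose.

Request:
move_arm([
  {"claw": 1,"x": 0,"y": 0.2,"z": 0,"twist": 0},
  {"claw": 1,"x": 0,"y": 0.2,"z": 0,"twist": 0},
  {"claw": 1,"x": 0.5,"y": -2,"z": 0,"twist": 0},
  {"claw": 1,"x": 3,"y": -14,"z": 0,"twist": 0},
  {"claw": 1,"x": 4,"y": -18,"z": 30,"twist": 0},
  {"claw": 1,"x": 4,"y": -18,"z": 80,"twist": 0},
  {"claw": 1,"x": 4,"y": -18,"z": 118,"twist": 0},
  {"claw": 1,"x": 0,"y": 15,"z": 118,"twist": 0},
  {"claw": 1,"x": -6,"y": 50,"z": 118,"twist": 0},
  {"claw": 1,"x": -12,"y": 85,"z": 118,"twist": 0},
  {"claw": 1,"x": -16,"y": 107,"z": 110,"twist": 0},
  {"claw": 1,"x": -16,"y": 107,"z": 95,"twist": 0},
])

```text
clock: 19.02
ee_pos: [0.4909, 0.086, 0.1273]
orientation: [179.9, -0.0, 103.5]
ft_force: [0.5, 0.1, -1.3]
width: 0.0001
gripper_force: 0.0
```

Request:
move_arm([
  {"claw": 1,"x": 0,"y": 0,"z": -7,"twist": 0},
  {"claw": 1,"x": 0,"y": 0,"z": -12,"twist": 0},
  {"claw": 1,"x": 0,"y": 0,"z": -12,"twist": 0},
])

```text
clock: 19.4
ee_pos: [0.4909, 0.0844, 0.115]
orientation: [-180.0, -0.0, 103.4]
ft_force: [-0.1, -0.4, -0.6]
width: 0.0002
gripper_force: 0.0
```

Run:
```python
from h import *
o=manip.observe();print(o["ee_pos"],o["ft_force"])
c,Q=rocker()
cv2.imwrite("pics/s6.png",cv2.resize(c[170:300,250:400],None,fx=5,fy=4.6,interpolation=cv2.INTER_CUBIC)[...,::-1])
```

```text
[0.49088176 0.0843508  0.11495635] [-0.06014758 -0.44339362 -0.63537932]
n 117 angle 0.37987803979057755 z0 0.07112869326657266
nose z 0.10833948309665581 30
```

View pics/s6.png

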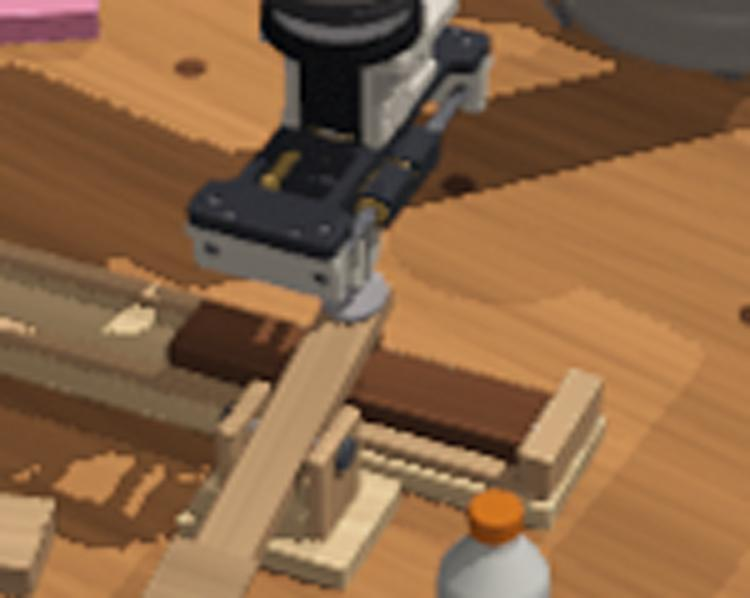

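The fingers are above the disc at crop (355,300), and the rail still touches the stop. Now I'll go down gently to find the disc and then the rail.

Request:
move_arm([
  {"claw": 1,"x": 0,"y": 0,"z": -3,"twist": 0},
  {"claw": 1,"x": 0,"y": 0,"z": -5,"twist": 0},
  {"claw": 1,"x": 0,"y": 0,"z": -6,"twist": 0},
  {"claw": 1,"x": 0,"y": 0,"z": -7,"twist": 0},
  {"claw": 1,"x": 0,"y": 0,"z": -7,"twist": 0},
])

```text
clock: 20.08
ee_pos: [0.4908, 0.0847, 0.108]
orientation: [-180.0, -0.0, 103.4]
ft_force: [-0.4, 0.3, -0.2]
width: 0.0008
gripper_force: 0.0
```

Request:
move_arm([
  {"claw": 1,"x": 0,"y": 0,"z": -0.5,"twist": 0},
  {"claw": 1,"x": 0,"y": 0,"z": -1,"twist": 0},
  {"claw": 1,"x": 0,"y": 0,"z": -1,"twist": 0},
])

```text
clock: 20.45
ee_pos: [0.4909, 0.0847, 0.1073]
orientation: [180.0, 0.0, 103.4]
ft_force: [-0.3, -0.9, 1.0]
width: 0.001
gripper_force: 0.7
```

Request:
move_arm([
  {"claw": 1,"x": 0,"y": 0,"z": -0.5,"twist": 0},
  {"claw": 1,"x": 0,"y": 0,"z": -1,"twist": 0},
  {"claw": 1,"x": 0,"y": 0,"z": -1,"twist": 0},
])

```text
clock: 20.82
ee_pos: [0.4908, 0.0847, 0.1067]
orientation: [180.0, 0.0, 103.4]
ft_force: [-1.5, -0.2, 8.1]
width: 0.0003
gripper_force: 3.2
```

Request:
move_arm([
  {"claw": 1,"x": 0,"y": 0,"z": -0.5,"twist": 0},
  {"claw": 1,"x": 0,"y": 0,"z": -1,"twist": 0},
  {"claw": 1,"x": 0,"y": 0,"z": -1,"twist": 0},
])

```text
clock: 21.2
ee_pos: [0.4905, 0.0846, 0.1057]
orientation: [-180.0, 0.0, 103.4]
ft_force: [-4.0, -0.7, 7.6]
width: 0.0002
gripper_force: 3.5
```

Request:
move_arm([
  {"claw": 1,"x": 0,"y": 0,"z": -0.5,"twist": 0},
  {"claw": 1,"x": 0,"y": 0,"z": -1,"twist": 0},
  {"claw": 1,"x": 0,"y": 0,"z": -1,"twist": 0},
])

```text
clock: 21.58
ee_pos: [0.4905, 0.0847, 0.1047]
orientation: [-180.0, 0.0, 103.4]
ft_force: [-4.0, -1.5, 7.8]
width: 0.0006
gripper_force: 3.5
```

Request:
move_arm([
  {"claw": 1,"x": 0,"y": 0,"z": -0.5,"twist": 0},
  {"claw": 1,"x": 0,"y": 0,"z": -1,"twist": 0},
  {"claw": 1,"x": 0,"y": 0,"z": -1,"twist": 0},
])

```text
clock: 21.95
ee_pos: [0.4905, 0.0846, 0.1037]
orientation: [-180.0, 0.0, 103.4]
ft_force: [-3.7, -0.5, 8.8]
width: 0.0006
gripper_force: 3.5
```

Request:
move_arm([
  {"claw": 1,"x": 0,"y": 0,"z": -0.5,"twist": 0},
  {"claw": 1,"x": 0,"y": 0,"z": -1,"twist": 0},
  {"claw": 1,"x": 0,"y": 0,"z": -1,"twist": 0},
])

```text
clock: 22.32
ee_pos: [0.4903, 0.0846, 0.1027]
orientation: [-180.0, 0.0, 103.4]
ft_force: [-3.9, -0.8, 9.4]
width: 0.0008
gripper_force: 3.5
```

Request:
move_arm([
  {"claw": 1,"x": 0,"y": 0,"z": -0.5,"twist": 0},
  {"claw": 1,"x": 0,"y": 0,"z": -1,"twist": 0},
  {"claw": 1,"x": 0,"y": 0,"z": -1,"twist": 0},
])

```text
clock: 22.7
ee_pos: [0.4903, 0.0846, 0.1016]
orientation: [-180.0, 0.0, 103.4]
ft_force: [-4.1, -0.2, 9.1]
width: 0.0004
gripper_force: 3.6
```

Request:
move_arm([
  {"claw": 1,"x": 0,"y": 0,"z": -0.5,"twist": 0},
  {"claw": 1,"x": 0,"y": 0,"z": -1,"twist": 0},
  {"claw": 1,"x": 0,"y": 0,"z": -1,"twist": 0},
])

```text
clock: 23.08
ee_pos: [0.4903, 0.0846, 0.1006]
orientation: [-180.0, 0.0, 103.4]
ft_force: [-4.0, -1.6, 8.3]
width: 0.0004
gripper_force: 3.6
```

Request:
move_arm([
  {"claw": 1,"x": 0,"y": 0,"z": -0.5,"twist": 0},
  {"claw": 1,"x": 0,"y": 0,"z": -1,"twist": 0},
  {"claw": 1,"x": 0,"y": 0,"z": -1,"twist": 0},
])

```text
clock: 23.45
ee_pos: [0.4902, 0.0846, 0.0996]
orientation: [-179.9, 0.0, 103.4]
ft_force: [-3.9, -0.9, 7.2]
width: 0.0004
gripper_force: 3.6
```

Request:
move_arm([
  {"claw": 1,"x": 0,"y": 0,"z": -0.5,"twist": 0},
  {"claw": 1,"x": 0,"y": 0,"z": -1,"twist": 0},
  {"claw": 1,"x": 0,"y": 0,"z": -1,"twist": 0},
])

```text
clock: 23.82
ee_pos: [0.4901, 0.0846, 0.0986]
orientation: [-179.9, 0.0, 103.4]
ft_force: [-4.9, -1.0, 7.5]
width: 0.0005
gripper_force: 3.6
```

Request:
move_arm([
  {"claw": 1,"x": 0,"y": 0,"z": -0.5,"twist": 0},
  {"claw": 1,"x": 0,"y": 0,"z": -1,"twist": 0},
  {"claw": 1,"x": 0,"y": 0,"z": -1,"twist": 0},
])

```text
clock: 24.2
ee_pos: [0.49, 0.0846, 0.0975]
orientation: [-179.9, -0.0, 103.4]
ft_force: [-4.3, -1.2, 8.4]
width: 0.0009
gripper_force: 3.6
```

Request:
move_arm([
  {"claw": 1,"x": 0,"y": 0,"z": -0.5,"twist": 0},
  {"claw": 1,"x": 0,"y": 0,"z": -1,"twist": 0},
  {"claw": 1,"x": 0,"y": 0,"z": -1,"twist": 0},
])

```text
clock: 24.58
ee_pos: [0.4899, 0.0846, 0.0968]
orientation: [-179.9, 0.0, 103.4]
ft_force: [-5.2, -2.0, 10.6]
width: 0.0004
gripper_force: 4.8
```

The foot has met the rail: the force rises while z lags. I'll relieve the sideways drag first and then add force.

Request:
move_arm([
  {"claw": 1,"x": -0.4,"y": -0.1,"z": 0,"twist": 0},
  {"claw": 1,"x": -0.8,"y": -0.2,"z": 0,"twist": 0},
  {"claw": 1,"x": -0.8,"y": -0.2,"z": 0,"twist": 0},
])

```text
clock: 24.95
ee_pos: [0.4899, 0.0845, 0.0968]
orientation: [180.0, 0.0, 103.4]
ft_force: [-3.0, 0.4, 8.6]
width: 0.0004
gripper_force: 4.0
```

Run:
```python
from h import *
F=[]
for i in range(8): manip.capture("scene");o=manip.observe();F.append(np.r_[o["ft_force"],o["gripper_force"],o["ee_pos"][2]])
print(np.mean(F,0).round(4),np.std(F,0).round(2))
```

```text
[-3.2333 -0.468   8.6975  4.0507  0.0968] [0.67 0.64 0.38 0.01 0.  ]
```

Request:
move_arm([
  {"claw": 1,"x": -0.5,"y": -0.1,"z": -0.3,"twist": 0},
  {"claw": 1,"x": -1,"y": -0.2,"z": -0.6,"twist": 0},
  {"claw": 1,"x": -1,"y": -0.2,"z": -0.6,"twist": 0},
])

```text
clock: 25.72
ee_pos: [0.4898, 0.0845, 0.0968]
orientation: [179.9, 0.0, 103.4]
ft_force: [-1.8, 1.2, 11.1]
width: 0.0002
gripper_force: 5.1
```

```bash
cat > f.py <<'E'
from h import *
F=[]
for i in range(8): manip.capture("scene");o=manip.observe();F.append(np.r_[o["ft_force"],o["gripper_force"],o["ee_pos"][2]])
print(np.mean(F,0).round(4),o["clock"])
E
python3 f.py
```

```text
[-1.5889  0.829  10.6847  5.1001  0.0967] 26.125
```

Request:
move_arm([
  {"claw": 1,"x": -0.3,"y": -0.1,"z": -0.4,"twist": 0},
  {"claw": 1,"x": -0.5,"y": -0.1,"z": -0.7,"twist": 0},
  {"claw": 1,"x": -0.5,"y": -0.1,"z": -0.7,"twist": 0},
])

```text
clock: 26.5
ee_pos: [0.4897, 0.0845, 0.0965]
orientation: [179.8, 0.0, 103.4]
ft_force: [-1.8, 0.5, 14.5]
width: 0.0005
gripper_force: 6.5
```

```bash
python3 f.py
```

```text
[-2.1386  1.0657 13.482   6.4957  0.0965] 26.9
```

At 13.5 N this is within the band, so I'll lift straight off.

Request:
move_arm([
  {"claw": 1,"x": 0,"y": 0,"z": 1.5,"twist": 0},
  {"claw": 1,"x": 0,"y": 0,"z": 4,"twist": 0},
  {"claw": 1,"x": 0,"y": 0,"z": 15,"twist": 0},
  {"claw": 1,"x": 0,"y": 0,"z": 50,"twist": 0},
  {"claw": 1,"x": 0,"y": 0,"z": 100,"twist": 0},
  {"claw": 1,"x": 0,"y": 0,"z": 140,"twist": 0},
  {"claw": 1,"x": 0,"y": 0,"z": 140,"twist": 0},
  {"claw": 1,"x": 0,"y": 0,"z": 140,"twist": 0},
])

```text
clock: 27.9
ee_pos: [0.488, 0.0842, 0.2343]
orientation: [-179.9, -0.0, 103.4]
ft_force: [-0.6, -1.6, 0.8]
width: 0.0004
gripper_force: 0.0
```

Run:
```python
from h import *
c,Q=rocker();o=manip.observe();print(o["ee_pos"],o["ft_force"],o["clock"])
cv2.imwrite("pics/s7.png",cv2.resize(c[190:300,250:400],None,fx=5,fy=5,interpolation=cv2.INTER_CUBIC)[...,::-1])
```

```text
n 97 angle 0.2176906311405284 z0 0.07296504990239605
nose z 0.09620232478408142 57
[0.48777884 0.08417963 0.23376243] [ 0.33078186 -0.32927499 -0.11223947] 27.95
```

View pics/s7.png

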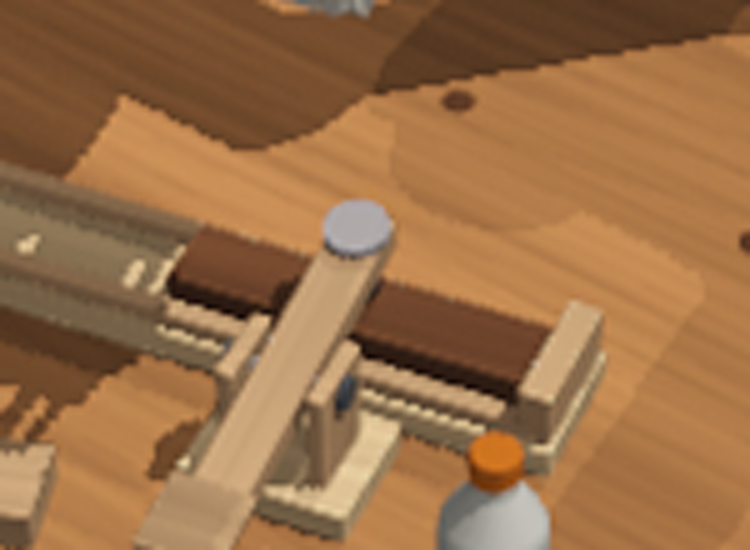

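The rail still sits against the stop at crop (535,360). The nose stays down on it, with the disc at (358,227) and z ≈ 96 mm, and the gripper is clear. I'm handing in.

```bash
python3 -c "
from rig import manip
print(manip.close_job())"
```

```text
the job is handed in; nothing more can be done
None
```

I handed the job in at about 28 s, and no verdict came back. The nose was tipped up to its stop (about 11 N), the rail pressed home (about 7 N), and the foot brought down on it with 13.5 N. After letting go, the picture showed the rail still at the stop and the nose still down. The foot's own holding force wasn't measured.

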